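Press and turn the yellow air valve on

ROBOT

A 6-joint arm with a two-finger parallel gripper is mounted at the origin on the work surface. World frame = base frame: x ahead of the robot, y to its left, z up, the work surface at z = 0. Lengths are in m, angles in rad, forces in N, time in s.
With the tool pointing down it reaches from about 0.375 to 0.825 m from the base axis. Payload 5.5 kg.
Tool frame: the origin (TCP) lies midway between the tips of the shut fingers; the grasp point (between the pads) lies 19 mm behind it; z points along the fingers, y is the line along which they close (so a half turn about z gives the same grasp; the last joint's range is limited). The gripper opens to 85 mm and grips with 20 to 120 N. Pads are 22 mm wide; open, the fingers measure 114 mm over their backs; the gripper's body (76 mm by 85 mm) begins 54 mm behind the grasp point. The pads swing forward as they close: fully open they stand 13 mm farther back than shut.
Start: joints at [1.304, 0.314, -0.047, 1.21, 0, 1.571], TCP at [0.158, 0.579, 0.201] pointing down, gripper open.
Joint ranges: [-2.67, 2.67], [-0.69, 1.73], [-1.03, 1.25], [-2.08, 2.16], [-1.42, 1.45], [-3.14, 3.14]. Speed limits (rad/s): [2.39, 2.39, 3.01, 3.14, 3.14, 3.14].

INTERFACE

Orientations are given as a 3x3 rotation matrix whose columns are the frame's x, y, z axes.
In Python, from rig import robot gives the robot as it stands. Calls block until the motion is done:
- robot.move_ptp(position, orientation): joint-space move of the TCP to a pose.
- robot.move_l(position, ori=None, speed=0.15, force_limit=None): straight line of the TCP; ori=None keeps the orientation; speed is the mean speed in m/s. With force_limit (N) it stops when the force on the tool has changed by that much, and returns True; else False.
- robot.set_joints(angles): joint-space move.
- robot.move_gripper(opening): opening from 0.0 (shut) to 1.0 (fully open); the grip force is fixed at half the most; returns when the fingers have stopped.
- robot.wait(seconds).
- robot.inverse_kinematics(position, orientation): joint angles nearest the present ones, or None.
- robot.observe(): the state.
- robot.snapshot(name): name is "scene" or "top" or "wrist"; returns the picture (480x640x3 uint8, red, green, blue); there is no depth.
- robot.get_calibration(name): a dict with "fx", "fy", "cx", "cy" (pixels), "world_from_camera" (4x4, takes a point from camera to world coordinates). Camera axes: x right, y down, z forward; pixel columns grow to the right and rows downward; lengths in m; the calibration is good to about 2 mm. A picture is of the moment at which its call begins: read the wrist's pose just before it. get_calibration takes no time and is no camera call; for the wrist camera it gives the pose at the moment of the call.
A pose or a line that the arm cannot do raises robot.PlanningError and nothing moves.
- robot.job_done(): hands the job in; it is judged then, once.
Trained networks look in the newest picture that a camera, given by its name, has taken for a name from the list of things; names that differ only in an ending like _2 or _b are one class to them, and where a whole thing is asked for, a point or a joint stands for the part that bears it (a point fixed in the world has none). Each returns a list of dicts, best first, with "confidence" (0 to 1); they miss things now and then, are a little off and sometimes report something else, mostly with a low value. They report only what shows in the picture. A call takes as long as a camera call. They do not tell look-alikes from the thing itself.
- robot.boxes_of(camera, label): "at" ([x, y, z] in m, in world coordinates, good to about 4 mm: the middle of the surface that is visible of it).
- robot.outline_of(camera, label): "pixels" (480x640 bool, what is visible of it).
- robot.tip_of(camera, label): "at" ([x, y, z] in m, in world coordinates, good to about 4 mm: a listed point, or the origin of a listed thing).
The state is a dict: "clock": time; "joints": joint angles; "joint_velocities": joint speeds; "joint_torque": joint torques, N m; "ee_pos": TCP position; "tool_rot": TCP orientation; "wrist_force": force on the tool from outside, world axes, zero at the start; "torque": the same for the moment, N m; "opening": opening from 0.0 (shut) to 1.0 (fully open); "grasp_force": force on a finger pad.
Only numpy, scipy, OpenCV 4.12 (cv2) and the standard library are available. Lean on these libraries where they do the work, as an engineer would, in place of code of your own. Each camera call takes 0.05 s, during which the arm holds its last target. There are 200 camera calls.

TASK

Open the air for the mould-engraving tool: press the yellow sprung valve knob down and, keeping it down, turn it clockwise from its red mark to its green mark, then let go so that it springs fully back up and locks there. Leave the blue knob, which is already on, as it is.

Things in the scene. Friction and masses are not known exactly. Their poses are not given: they have to be found in the camera images.
- yellow_grip (a point): Yellow knob: skirt 58 mm across, 8 mm thick, with a grip bar on it (46 long, 14 wide, 34 mm high), vertical axis, on a fixed grey block (130 x 100 x 50 mm). Yellow and blue blocks may swap places. Point on the axis, 88 mm over the table with the knob up, 20 mm above the skirt, 14 mm below the bar's top; moves with the knob. x along the bar (black pointer at -x), y across it, z up.
- yellow_press (a joint): How far the yellow knob is pressed straight down (m): 0 up, 0.008 fully down. Its spring takes 3 N to start, 9 N fully down. The knob turns from mark to mark only when pressed by more than 5 mm, and springs up only within about 10 degrees of the red or the green mark.
- yellow_turn (a joint): Angle of the yellow knob (rad), growing clockwise seen from above: 0 at the red mark (off; starts within 0.1 of it), 1.2 at the green mark (on); hard stops at -0.17 and 1.37. Takes under 0.1 N m while pressed. The marks lie on the block's top beside the skirt, on the robot's side. A flat gauge 6 mm high lies behind the knob, 62 mm from its axis.
- blue_pointer (a point): The blue knob, a bystander of the same shape on a like block, already at its green mark. The point is on top of its bar at the white pointer end, 23 mm from the knob's axis, 102 mm above the table; its x axis runs along the bar, from this end towards the knob's axis.
There are look-alikes about, which are no part of the job. What is shaped like the part that bears yellow_grip but orange is not meant.

How it is judged:
On the way, in this order (a step that is already met when the one before it is completed fails the run):
1. the yellow knob is pressed down at its red mark (value of joint yellow_press above 0.004 m and value of joint yellow_turn below 0.35 rad), for 0.04 s.
2. still pressed down, it is turned to its green mark (value of joint yellow_press above 0.0035 m and value of joint yellow_turn above 1 rad), for 0.04 s.
At the end, for the whole second after the job is handed in: the yellow knob stands at its green mark (turned by 1.0 rad or more on a scale where green is 1.2 and the stop 1.37), sprung back up to within 2 mm, and the blue knob's pointer is within 6 mm of where it was (value of joint yellow_turn above 1 rad and value of joint yellow_press below 0.002 m and distance of blue_pointer from where it was at the start of the episode below 0.006 m); the robot touches nothing.
It fails at once if the blue knob is pressed or turned (its pointer moves by more than 6 mm) (distance of blue_pointer from where it was at the start of the episode above 0.006 m).
It also fails if it takes over 32 s, if anything falls off the work surface, if the arm or the gripper's body presses on something with over 40 N, if the wrist force passes 120 N, or if a joint passes its speed limit or range.

## Working session

There is one attempt and no reset: what is moved stays moved. The work goes in short steps, each a Python script; the robot and the scene stay as the last script left them, time stands still between calls to the robot, and variables do not carry over. Pictures are saved under pics/ and viewed, at most 10 in all, crops included, and the job is handed in when it is done.

```bash
mkdir -p pics; ls
python3 - <<'E'
from rig import robot
import cv2
for c in ("scene","top"):
    im=robot.snapshot(c); cv2.imwrite(f"pics/{c}0.png",im[:,:,::-1])
    for l in ("yellow_grip","blue_pointer"):
        for d in robot.tip_of(c,l): print(c,l,d)
        for d in robot.boxes_of(c,l): print(c,'box',l,d)
print(robot.observe()); print(robot.get_calibration("top"))
E
```

```text
pics
scene yellow_grip {'at': [0.5081, 0.1618, 0.0889], 'confidence': 0.87}
scene yellow_grip {'at': [0.26, -0.252, 0.0918], 'confidence': 0.84}
scene box yellow_grip {'at': [0.518, 0.1655, 0.0671], 'confidence': 0.83}
scene box yellow_grip {'at': [0.2697, -0.2433, 0.0651], 'confidence': 0.57}
scene blue_pointer {'at': [0.5112, -0.1295, 0.0971], 'confidence': 0.79}
scene box blue_pointer {'at': [0.5448, -0.1282, 0.0709], 'confidence': 0.8}
top yellow_grip {'at': [0.2584, -0.2548, 0.086], 'confidence': 0.81}
top yellow_grip {'at': [0.5107, 0.1609, 0.0881], 'confidence': 0.63}
top box yellow_grip {'at': [0.2589, -0.2496, 0.0678], 'confidence': 0.81}
top box yellow_grip {'at': [0.5065, 0.1626, 0.0673], 'confidence': 0.7}
top blue_pointer {'at': [0.5115, -0.1328, 0.1026], 'confidence': 0.81}
top box blue_pointer {'at': [0.5317, -0.1288, 0.0675], 'confidence': 0.91}
{'clock': 0.5, 'joints': array([ 1.30400671e+00,  3.13498205e-01, -4.71613310e-02,  1.21021145e+00,
       -3.09579998e-05,  1.57081153e+00]), 'joint_velocities': array([ 0.00034067, -0.0010892 ,  0.00190737, -0.00051462, -0.0
[... 256 characters left out ...]
  2.63650664e-01,  1.01786217e-05],
       [ 2.63650663e-01,  9.64618226e-01, -8.01843267e-05],
       [-3.09591350e-05, -7.46636628e-05, -9.99999997e-01]]), 'wrist_force': array([ 0.5173538 ,  0.32932287, -0.05320976]), 'torque': array([-0.03397739,  0.02119257, -0.01717227]), 'grasp_force': 0.0, 'opening': 0.9982936926434438}
{'fx': 434.38347051241874, 'fy': 434.38347051241874, 'cx': 322.8566334539321, 'cy': 240.47372957368952, 'world_from_camera': array([[-0.02620071, -0.9981276 ,  0.05527034,  0.39320391],
       [-0.9996521 ,  0.02599269, -0.00447923,  0.00609883],
       [ 0.00303422, -0.05536847, -0.99846138,  0.79955911],
       [ 0.        ,  0.        ,  0.        ,  1.        ]])}
```

View pics/top0.png

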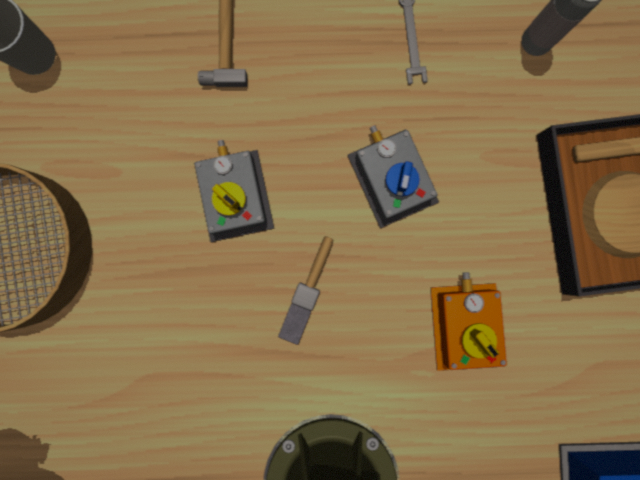

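View pics/scene0.png

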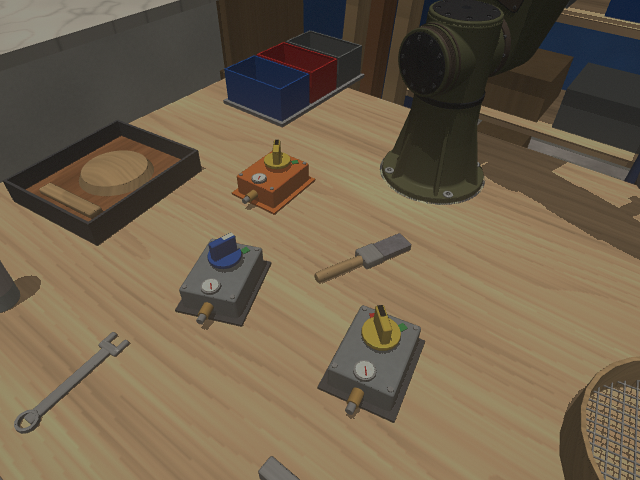

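The top view shows the target, a yellow knob on a grey block, at about (229,199), with red at (248,216) and green at (222,221). The orange block at (470,330) is the look-alike, and blue is at (402,180). I'll go above the yellow knob and take a close look.

```bash
cat > h.py <<'E'
from rig import robot
import numpy as np, cv2
def ori(a):  # tool down, y axis at yaw a
    y=np.array([np.cos(a),np.sin(a),0]); z=np.array([0,0,-1.]); return np.column_stack([np.cross(y,z),y,z])
def ray(c,uv,zw):
    k=robot.get_calibration(c); T=k["world_from_camera"]
    d=T[:3,:3]@np.array([(uv[0]-k["cx"])/k["fx"],(uv[1]-k["cy"])/k["fy"],1]); o=T[:3,3]
    return (o+d*(zw-o[2])/d[2])[:2]
E
python3 - <<'E'
from h import *
for a in (2.36,2.36-np.pi):
    for da in (0,-1.4):
        q=robot.inverse_kinematics([.51,.161,.07],ori(a+da)); print(a,da,None if q is None else np.round(q,2))
a=2.36-np.pi
q=robot.inverse_kinematics([.51,.161,.07],ori(a))
robot.move_ptp([.50,.161,.2],ori(a if q is not None and abs(q[5])<1.7 else 2.36))
im=robot.snapshot("wrist"); cv2.imwrite("pics/w0.png",im[:,:,::-1])
print(robot.tip_of("wrist","yellow_grip"),robot.boxes_of("wrist","yellow_grip"))
o=robot.observe();print(o["clock"],o["joints"],o["ee_pos"]);print(robot.get_calibration("wrist"))
E
```

```text
2.36 0 [ 0.31  0.28 -0.4   0.88  0.   -0.48]
2.36 -1.4 [ 0.31  0.28 -0.4   0.88  0.    0.92]
-0.7815926535897932 0 [ 0.31  0.28 -0.4   0.88  0.    2.66]
-0.7815926535897932 -1.4 [ 0.31  0.28 -0.4   0.88  0.   -2.23]
[{'at': [0.5122, 0.1666, 0.0916], 'confidence': 0.95}] [{'at': [0.5072, 0.1635, 0.0733], 'confidence': 0.77}]
2.6 [ 3.12696965e-01  1.73931765e-01 -2.29878901e-01  1.16704667e+00
  1.03983091e-04 -4.77479519e-01] [0.49984918 0.16164257 0.19995673]
{'fx': 424.19320414261614, 'fy': 424.19320414261614, 'cx': 314.98791373035425, 'cy': 237.05065198493185, 'world_from_camera': array([[-7.11170504e-01,  6.76852902e-01,  1.90017532e-01,
         4.51633776e-01],
       [ 7.03019388e-01,  6.84506562e-01,  1.92910617e-01,
         1.13290925e-01],
       [ 5.03863254e-04,  2.70778350e-01, -9.62641590e-01,
         3.71292514e-01],
       [ 0.00000000e+00,  0.00000000e+00,  0.00000000e+00,
         1.00000000e+00]])}
```

View pics/w0.png

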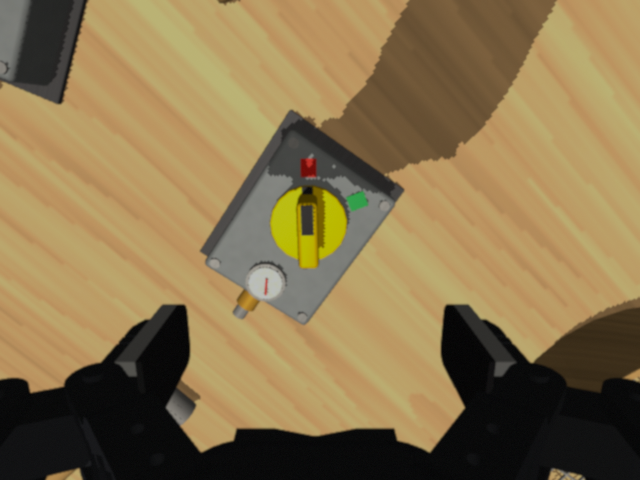

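The wrist view shows the skirt centred near (309,222). The bar runs almost straight along the image column, and its pointer faces red at (308,168). Green is at (357,201), which is clockwise. I'll compute the axis and lower the gripper.

Run:
```python
from h import *
im=cv2.imread("pics/w0.png"); hsv=cv2.cvtColor(im,cv2.COLOR_BGR2HSV)
m=cv2.inRange(hsv,(23,150,60),(35,255,255)); m[300:]=0
c=max(cv2.findContours(m,0,2)[0],key=cv2.contourArea)
(u,v),r=cv2.minEnclosingCircle(c); x,y,w,h=cv2.boundingRect(c); print(u,v,r,(x,y,w,h))
p=ray("wrist",(x+w/2,222),.068); print(p, ray("wrist",(308,222),.068))
f,b=ray("wrist",(308,196),.102),ray("wrist",(308,240),.102); yaw=np.arctan2(*(b-f)[::-1]); print("bar yaw",yaw)
a=yaw+np.pi/2
robot.move_ptp([*p,.13],ori(a)); robot.move_gripper(.6)
hit=robot.move_l([*p,.075],speed=.08,force_limit=8)
o=robot.observe(); print(hit,o["clock"],o["ee_pos"],o["wrist_force"])
im=robot.snapshot("wrist"); cv2.imwrite("pics/w1.png",im[:,:,::-1])
np.save("p.npy",[*p,a])
```

```text
307.5145263671875 226.3983612060547 41.28598403930664 (270, 186, 77, 82)
[0.5068108  0.16253843] [0.50707226 0.1622799 ]
bar yaw 0.7867013235757901
False 4.25 [0.50711879 0.16264964 0.07529979] [-0.26542933  1.12865218  0.51475632]
```

View pics/w1.png

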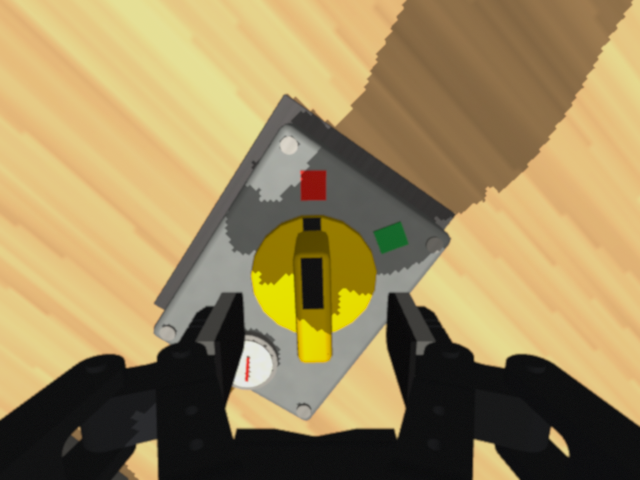

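The fingers straddle the bar, with the bar at (313,290) midway between them. Next I'll grip, press, turn and release.

Run:
```python
from h import *
x,y,a=np.load("p.npy")
def s(t):
    o=robot.observe(); print(t,round(o["clock"],2),np.round(o["ee_pos"],4),np.round(o["wrist_force"],1),np.round(o["torque"],2),round(o["opening"],3),round(o["grasp_force"],1)); return o
robot.move_gripper(0); o=s("grip")
e=o["ee_pos"]
hit=robot.move_l([e[0],e[1],e[2]-.009],speed=.03,force_limit=30); print(hit); robot.wait(.2); o=s("press")
q=np.array(o["joints"])
for k in (1,2):
    t=q.copy(); t[5]+=.61*k; robot.set_joints(t); s("turn")
robot.wait(.2)
cv2.imwrite("pics/w2.png",robot.snapshot("wrist")[:,:,::-1])
```

```text
grip 4.84 [0.5068 0.1625 0.075 ] [0.1 0.6 0.5] [-0.01  0.07 -0.  ] -0.004 0.0
False
press 5.49 [0.5074 0.1627 0.0665] [-0.5 -0.9  6.4] [-0.04  0.18 -0.01] -0.0 3.2
turn 6.12 [0.5081 0.1629 0.0669] [-0.1  0.5  7. ] [-0.03  0.05 -0.02] -0.001 3.0
turn 6.76 [0.5082 0.163  0.067 ] [0.4 0.4 6.2] [ 0.01 -0.04 -0.05] 0.004 3.0
```

View pics/w2.png

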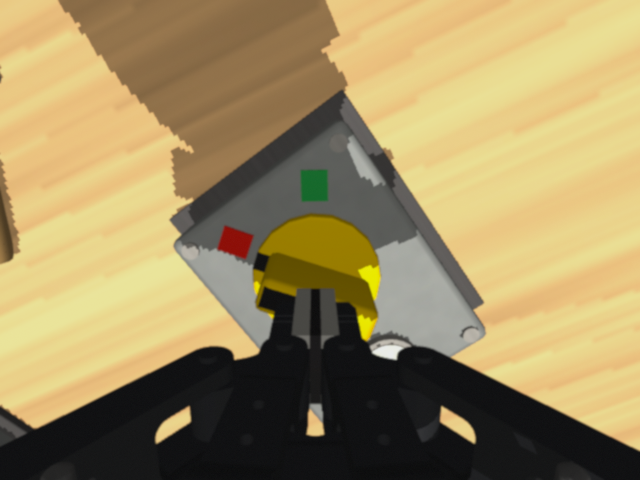

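The fingers shut fully beside or above the bar (opening is about 0), and the knob is pressed but hasn't turned: its pointer, near (262,262), still faces red. I'll zoom in and look from the fixed cameras before moving.

Run:
```python
from h import *
im=cv2.imread("pics/w2.png")[190:370,210:430]; A=cv2.resize(im,(550,450),interpolation=2)
s=robot.snapshot("scene")[:,:,::-1]; s=s[250:420,300:440]; B=cv2.resize(s,(250,300))
C=np.zeros((450,800,3),np.uint8); C[:,:550]=A; C[:300,550:]=B
cv2.imwrite("pics/z.png",C); o=robot.observe(); print(o["opening"],o["clock"],o["joints"])
```

```text
0.00042847719010742153 7.0583 [ 3.10303887e-01  2.81718635e-01 -4.12519148e-01  8.73718518e-01
 -1.84936734e-05  7.43625784e-01]
```

View pics/z.png

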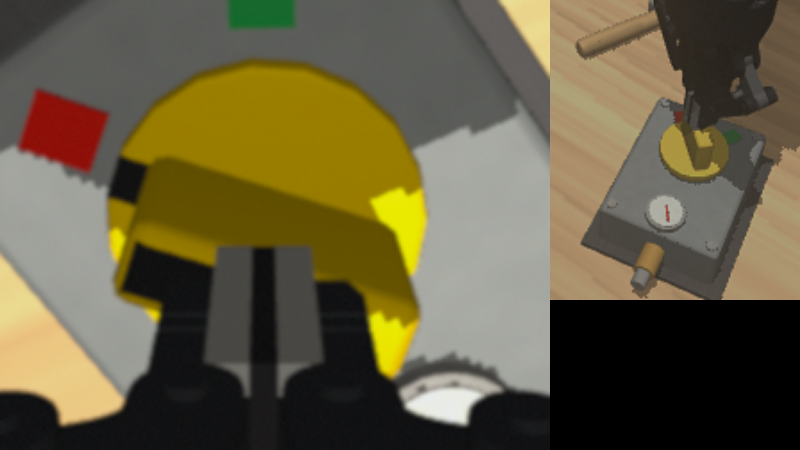

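The zoom shows the shut fingertips resting on top of the bar. The finger spacing in the wrist pictures (145 px for 51 mm) and the 6.4 N spring contact at TCP z 0.067 both put the real tips about 30 mm behind the reported TCP. So I'll back off, realign and go about 27 mm lower under a force guard, then confirm the grip by the opening (expected about 0.16).

Run:
```python
from h import *
x,y,a=np.load("p.npy")
def s(t):
    o=robot.observe(); print(t,round(o["clock"],2),np.round(o["ee_pos"],4),np.round(o["wrist_force"],1),np.round(o["torque"],2),round(o["opening"],3),round(o["grasp_force"],1)); return o
robot.move_l([x,y,.10],speed=.1)
robot.move_ptp([x,y,.10],ori(a)); robot.move_gripper(.6); s("up")
print(robot.move_l([x,y,.049],speed=.06,force_limit=6)); s("down")
robot.move_gripper(0); s("grip")
cv2.imwrite("pics/w3.png",robot.snapshot("wrist")[:,:,::-1])
```

```text
up 9.21 [0.5068 0.1626 0.1   ] [-0.   0.9 -0. ] [ 0.03  0.01 -0.01] 0.598 0.0
False
down 10.21 [0.5072 0.1626 0.0493] [-0.1 -0.2  0.4] [-0.01 -0.01 -0.06] 0.603 0.0
grip 10.63 [0.5075 0.1621 0.0495] [ 1.6 -2.6  2.6] [-0.59 -0.2   0.03] 0.151 62.4
```

View pics/w3.png

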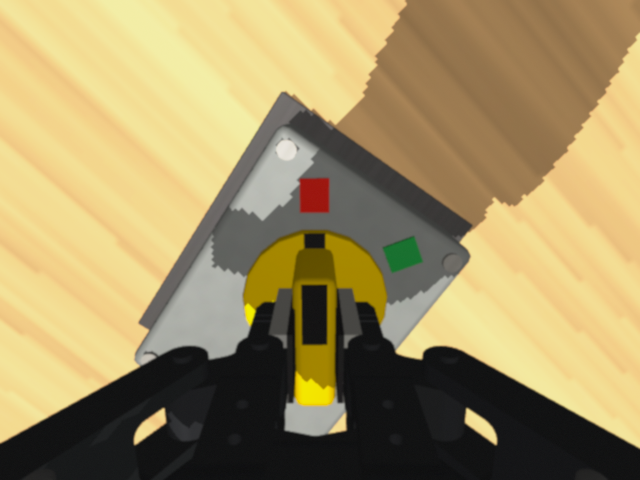

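The bar is now gripped (opening 0.15, 62 N), with the pointer at red (314,195). Now I'll press and turn, checking the force before releasing.

Run:
```python
from h import *
def s(t):
    o=robot.observe(); print(t,round(o["clock"],2),np.round(o["ee_pos"],4),np.round(o["wrist_force"],1),np.round(o["torque"],2),round(o["opening"],3),round(o["grasp_force"],1)); return o
e=robot.observe()["ee_pos"]
print(robot.move_l([e[0],e[1],.0415],speed=.03,force_limit=30)); robot.wait(.2); o=s("press")
q=np.array(robot.inverse_kinematics(np.array([e[0],e[1],.0415]),o["tool_rot"])); q0=q[5]
for k in (1,2,3):
    q[5]=q0+.405*k; robot.set_joints(q); s("turn")
robot.wait(.2); s("end")
cv2.imwrite("pics/w4.png",robot.snapshot("wrist")[:,:,::-1])
```

```text
False
press 11.28 [0.5075 0.1621 0.0418] [-1.2 -2.9  7.9] [-0.63  0.26  0.03] 0.149 63.3
turn 11.76 [0.5071 0.1627 0.0418] [-2.2  0.2  8.4] [-0.19  0.5  -0.03] 0.155 63.2
turn 12.23 [0.5071 0.1635 0.0418] [-2.2  2.1  8.2] [0.24 0.56 0.02] 0.147 63.2
turn 12.71 [0.5073 0.1642 0.042 ] [-2.6  2.8  8.3] [0.63 0.47 0.01] 0.151 63.2
end 12.91 [0.5073 0.1642 0.042 ] [-2.4  3.1  7.6] [ 0.7   0.5  -0.03] 0.15 63.2
```

View pics/w4.png

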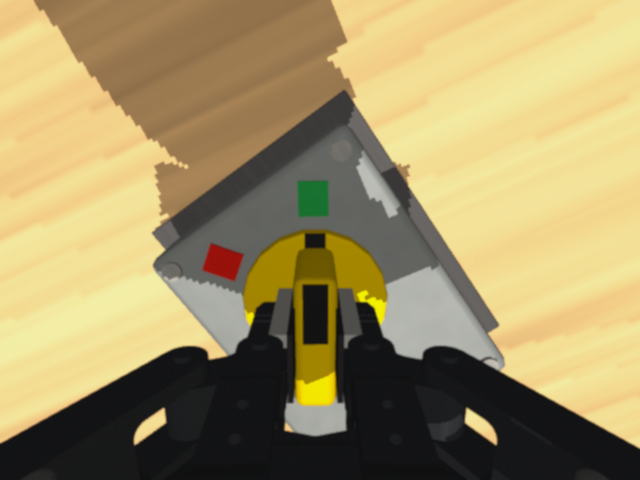

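The pointer is lined up with green (313,198). I'll release, lift off and check.

Run:
```python
from h import *
robot.move_gripper(.6); robot.wait(.2)
e=robot.observe()["ee_pos"]
robot.move_l([e[0],e[1],.16],speed=.1); robot.wait(.3)
cv2.imwrite("pics/w5.png",robot.snapshot("wrist")[:,:,::-1])
for c in ("wrist","scene"):
    robot.snapshot(c); print(robot.tip_of(c,"yellow_grip"),robot.tip_of(c,"blue_pointer"))
o=robot.observe(); print(o["clock"],o["ee_pos"],o["wrist_force"])
```

```text
[] []
[{'at': [0.2587, -0.2501, 0.0901], 'confidence': 0.97}, {'at': [0.5096, 0.1623, 0.0874], 'confidence': 0.85}] [{'at': [0.5179, -0.13, 0.1002], 'confidence': 0.78}]
15.5917 [0.507442   0.16212525 0.16003864] [ 0.37590212 -0.00528843 -0.65237505]
```

View pics/w5.png

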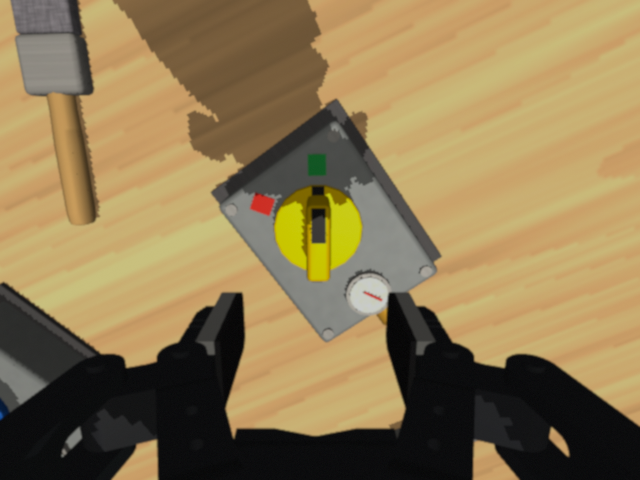

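The pointer (317,190) stays at green (317,165), the knob's height reads 87 mm (up), and the gripper is clear of it.

```bash
python3 -c "
from rig import robot
print(robot.job_done())"
```

```text
the job is handed in; nothing more can be done
None
```

I pressed the yellow knob, turned it clockwise to its green mark and let it spring back up (about 87 mm over the table by camera), left the blue knob untouched, and handed the job in at about 15.6 s; no verdict came back. My first grip missed because the fingertips sit about 30 mm behind the reported TCP, and the shut fingers pressed the knob about 4–5 mm at red before I corrected the height.

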